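# Hang the ear defenders on their stand

### The arm

A 6-joint arm with a two-finger parallel gripper is mounted at the origin on a cart in front of the work surface, level with it; the furniture and walls round the work are solid. World frame = base frame: x ahead of the robot, y to its left, z up, the work surface at z = 0. Lengths are in m, angles in rad, forces in N, time in s.
With the tool pointing down it reaches from about 0.25 to 0.725 m from the base axis. Payload 4 kg.
Tool frame: the origin (TCP) lies between the finger pads; the fingertips stand 8 mm ahead of it and the grasp point (between the pads) lies 11 mm behind it; z points along the fingers, y is the line along which they close (so a half turn about z gives the same grasp; the last joint's range is limited). The gripper opens to 85 mm and grips with 20 to 120 N. Pads are 22 mm wide; open, the fingers measure 114 mm over their backs; the gripper's body (76 mm by 85 mm) begins 54 mm behind the grasp point. The pads swing forward as they close: fully open they stand 13 mm farther back than shut.
Start: joints at [1.326, 0.241, 0.005, 1.335, 0, 1.571], TCP at [0.121, 0.485, 0.239] pointing down, gripper open.
Joint ranges: [-2.72, 2.72], [-1.05, 1.87], [-1.09, 1.28], [-1.99, 2.15], [-1.42, 1.44], [-3.14, 3.14]. Speed limits (rad/s): [2.79, 2.79, 3.14, 3.14, 3.14, 3.14].

### API

Orientations are given as a 3x3 rotation matrix whose columns are the frame's x, y, z axes.
In Python, from bench import env gives the robot as it stands.
- The arm moves only by the tool run_rows, called after ">>>" as name(argument=value, ...), one argument or row to a line, values as JSON. Schema: {"type":"object","properties":{"offsets":{"type":"array","items":{"type":"array","prefixItems":[{"type":"array","items":{"type":"number"},"minItems":3,"maxItems":3},{"type":"array","items":{"type":"number"},"minItems":3,"maxItems":3}],"minItems":2,"maxItems":2},"minItems":1,"maxItems":8},"aperture":{"type":"number"},"force":{"type":"number"},"only":{"type":"string"},"quiet":{"type":"boolean"},"lines":{"type":"string"}},"required":["offsets"],"additionalProperties":false}. offsets is a list of rows, 1 to 8 of them, each written [[dx, dy, dz], [rx, ry, rz]]: dx, dy, dz in m, then a rotation vector rx, ry, rz in rad; each row is the pose to reach, as a shift and turn from the pose commanded when the call began, along the tool's axes at that moment; what a row does not reach only later rows make up. A row lasts 1/12 s, in which the tool goes at most 0.0417 m and 0.125 rad, less where a joint would pass 70% of its speed; a pose out of reach is approached as far as the arm can. aperture is the finger opening in m, set as the call begins (left out keeps the last). The fingers move at their own pace and stop on an object; force is the grip in N (left out, the last holds). Time passes only in rows, so rows that do not move let the fingers close. The tool returns the time, the measured TCP pose, the force, the opening and the grip force at its end. only (a regular expression) keeps the lines of the reply that match it, lines (a string "A,B") keeps lines A to B, and quiet returns only ok. Input that does not fit is refused with a message, and nothing moves.
- env.get_state(): the state, without advancing time (a new reading comes with each control period).
- env.snapshot(name): name is "side" or "top" or "wrist"; returns a dict with "pixels" (480x640x3 uint8, red, green, blue), "K" (3x3 intrinsics, pixels), "camera_from_world" (4x4, takes a point from world to camera coordinates). Camera axes: x right, y up, looking along -z (the intrinsics and any distortion apply to the point x, -y, -z); pixel columns grow to the right and rows downward; lengths in m; the calibration is good to about 2 mm. A picture is of the moment at which its call begins. There is no depth.
- env.job_done(): hands the job in; it is judged then, once.
The state is a dict: "time_s": time; "joints": joint angles; "joint_vel": joint speeds; "tau": joint torques, N m; "position": TCP position; "tcp_rot": TCP orientation; "ft_force": force on the tool from outside, world axes, zero at the start; "moment": the same for the moment, N m; "width": finger opening in m; "grip_force": force on a finger pad.
Only numpy, scipy, OpenCV 4.12 (cv2) and the standard library are available. Lean on these libraries where they do the work, as an engineer would, in place of code of your own. Each camera call takes 0.05 s, during which the arm holds its last target. There are 200 camera calls.

### The job

The ear defenders were left standing on the bench. Hang them on the small stand: headband straddling the middle of the horizontal bar, one ear cup hanging free on either side, clear of the stand's foot. The bar can be set at different heights, so lower them gently until you feel the bar carry the band, without pressing hard, and only then let go; leave the rolls and the wash bottle where they are.

Things in the scene. Friction and masses are not known exactly. Their poses are not given: they have to be found in the camera images.
- ear_defenders: Ear defenders, rigid, 0.17 to 0.32 kg: black headband with grey cushion, two grey rounded-box cups. They start upright on the cups, band arched above. 155 mm wide (own y), 58 deep (own x), 122 high. Origin: centre of the underside, level with the cups' lower ends; z up, y from cup to cup. Cups 70 mm high, inner faces at y = +-46 mm, outer at +-79 mm
- band (a point): middle of the flat underside of the headband's cushion (ear defenders' own 0, 0, 100 mm), which shall rest on the bar. Here the band is flat for y = +-22 mm, x = +-15 mm, z = 100 to 122 mm: grip it from above across the 30 mm (fingers closing along own x) with 20 to 30 N, fingertips no lower than z = 105 mm so that they clear the bar
- stand: Stand, fixed; its place and yaw vary. Dark foot plate 12 mm thick, own x -80 to +120 mm, y +-75 mm; one telescopic upright at own x = +85 mm (40 mm thick at most) that carries a level bar. Origin: on the bench, straight below the bar's middle; x along the bar towards the upright, z up
- below_bar (a point): point on top of the foot plate (stand's own 0, 0, 12 mm) straight below the bar's middle. The bar: steel, 22 mm in diameter, from the upright along the stand's own -x to x = -66 mm (end cap 26 mm). Its height was clamped by hand and is not told: its top lies anywhere from 130 to 180 mm above the bench; feel or see it. A short spring lets the bar sink 1 mm per 2.5 N, 10 mm at most
- tape_roll: beige tape roll lying flat, 69 mm across, 19 mm high, origin at the underside's centre; leave it alone. Behind it stands a fixed label printer, 0.4 m high, whose front runs from (x, y) = (0.61, -0.05) to (0.69, -0.34) m: do not swing the arm wide across it, pass nearer to the robot
- label_roll: white label roll lying flat, 90 mm across, 40 mm high, origin at the underside's centre; leave it alone
- wash_bottle: white wash bottle with a bent spout, 66 x 96 x 204 mm, origin at the underside's centre; leave it alone

How it is judged:
On the way, in this order (a step that is already met when the one before it is completed fails the run):
1. the ear defenders are lifted off the bench in the gripper (height (world z) of ear_defenders above 0.08 m and contact force between the fingers and ear_defenders above 1 N), for 0.1 s.
2. while still held, the headband has come to rest on the bar (contact force between ear_defenders and stand above 0.8 N and contact force between the fingers and ear_defenders above 1 N and horizontal distance between band and stand below 0.03 m and height (world z) of band above 0.12 m), for 0.1 s.
At the end, for the whole second after the job is handed in: The ear defenders hang still and upright (within 14 degrees) from the bar, the middle of the band within 25 mm of the bar's middle seen from above, the band square across the bar within 17 degrees, carried by the stand with the band's underside at bar height (more than 120 mm above the bench) (horizontal distance between band and stand below 0.025 m and height (world z) of band above 0.12 m and angle between ear_defenders's own z axis and vertical below 0.25 rad and angle between the x axis of ear_defenders and the x axis of stand, either way round below 0.3 rad and contact force between ear_defenders and stand above 0.8 N and linear speed of ear_defenders below 0.03 m/s); the robot touches nothing.
It fails at once if the ear defenders are pressed on the stand with more than 30 N (contact force between ear_defenders and stand above 30 N).
It fails at once if the ear defenders fall: they move faster than 0.5 m/s with no finger on them (linear speed of ear_defenders above 0.5 m/s and contact force between the fingers and ear_defenders below 0.1 N and distance of ear_defenders from where it was at the start of the episode above 0.02 m).
It fails at once if the tape roll, the label roll or the wash bottle is moved by more than 30 mm (distance of any of tape_roll, label_roll, wash_bottle from where it was at the start of the episode above 0.03 m).
It also fails if it takes over 59 s, if anything falls off the work surface, if the arm or the gripper's body presses on something with over 40 N, if the wrist force passes 120 N, or if a joint passes its speed limit or range.

## Working session

There is one attempt and no reset: what is moved stays moved. The work goes in short steps, Python scripts to look and compute and a tool call to move; the robot and the scene stay as the last step left them, time stands still between calls to the robot, and variables do not carry over. Pictures are saved under pics/ and viewed, at most 10 in all, crops included, and the job is handed in when it is done.

```bash
ls; mkdir -p pics
```

Create h.py:
```python
import numpy as np, cv2
from bench import env
def snap(n,f):
    s=env.snapshot(n); cv2.imwrite('pics/'+f,cv2.cvtColor(s['pixels'],cv2.COLOR_RGB2BGR)); np.savez('pics/'+f[:-4],**{k:v for k,v in s.items()}); return s
def P(s): # 3x4 projection
    return s['K']@np.diag([1,-1,-1])@s['camera_from_world'][:3]
def proj(s,p):
    q=P(s)@np.append(p,1); return q[:2]/q[2]
def tri(s1,u1,s2,u2):
    X=cv2.triangulatePoints(P(s1),P(s2),np.array(u1,float),np.array(u2,float)).ravel(); return X[:3]/X[3]
def onz(s,u,z): # intersection with plane z
    M=P(s); A=np.c_[M[:,0],M[:,1],M[:,2]*z+M[:,3]]; q=np.linalg.solve(A,[u[0],u[1],1]); return q[:2]/q[2]
def load(f): return dict(np.load('pics/'+f+'.npz',allow_pickle=True))
```

Run:
```python
from h import *
a=snap('side','side1.png');b=snap('top','top1.png')
print(a.keys()); 
for s in (a,b): print(s['K'],np.linalg.inv(s['camera_from_world'])[:3].round(3))
st=env.get_state();print(st['position'],st['tcp_rot'],st['ft_force'],st['width'])
```

```text
bench.py
pics
dict_keys(['pixels', 'K', 'camera_from_world'])
[[514.31507357   0.         315.35997514]
 [  0.         514.31507357 240.57795261]
 [  0.           0.           1.        ]] [[-0.982  0.101 -0.157  0.336]
 [-0.186 -0.583  0.791  0.876]
 [-0.012  0.806  0.592  0.824]]
[[555.36292189   0.         320.86033552]
 [  0.         555.36292189 244.36869654]
 [  0.           0.           1.        ]] [[-7.000e-02  9.750e-01 -2.090e-01  2.580e-01]
 [-9.980e-01 -6.800e-02  1.600e-02 -8.100e-02]
 [ 1.000e-03  2.100e-01  9.780e-01  1.429e+00]]
[0.12102631 0.48457997 0.2385371 ] [[-9.70190955e-01  2.42341296e-01 -4.55878259e-04]
 [ 2.42341724e-01  9.70189408e-01 -1.73238739e-03]
 [ 2.24592542e-05 -1.79122489e-03 -9.99998396e-01]] [ 0.61101538 -0.12928138 -0.26344944] 0.08533940242351759
```

View pics/side1.png

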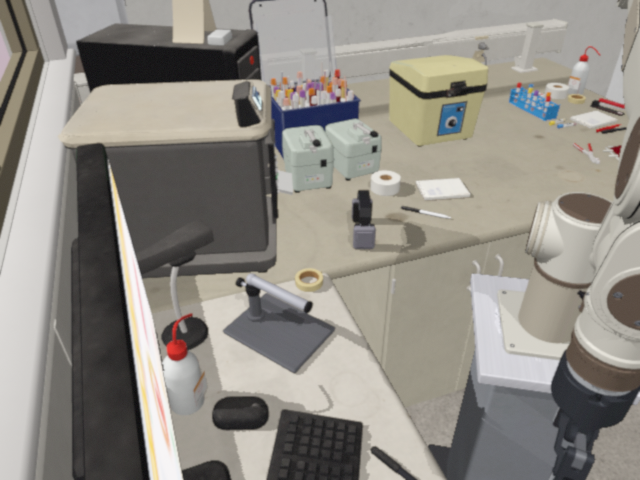

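View pics/top1.png

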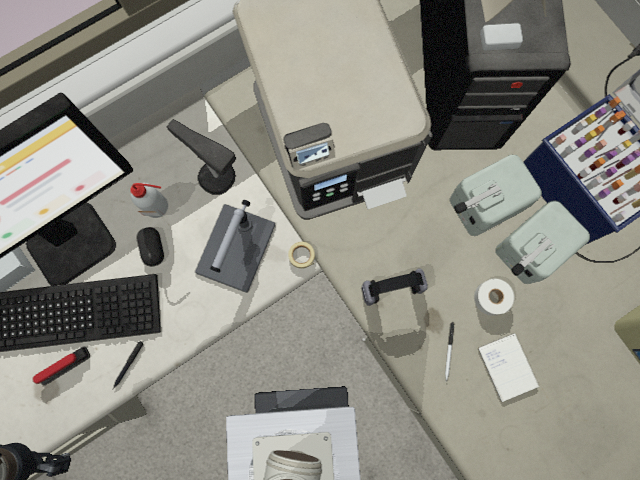

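The side view shows the ear defenders at about (363,220) and the stand's bar from (245,283) to (308,305). In the top view the ear defenders are at (394,288), with the cups at (370,293) and (421,281), and the bar runs from (217,266) to (245,205). I'll zoom in next.

Run:
```python
import cv2,numpy as np
a=cv2.imread('pics/side1.png');b=cv2.imread('pics/top1.png')
def crop(im,x,y,w=80,h=60,t=None):
    c=cv2.resize(im[y:y+h,x:x+w],(400,300),interpolation=cv2.INTER_CUBIC)
    for i in range(0,w,w//8):
        cv2.line(c,(i*400//w,0),(i*400//w,4 if i else 8),(0,255,0),1); cv2.putText(c,str(x+i),(i*400//w,14),0,.35,(0,255,0),1)
    for i in range(0,h,h//6): cv2.line(c,(0,i*300//h),(5,i*300//h),(0,255,0),1);cv2.putText(c,str(y+i),(6,i*300//h+4),0,.35,(0,255,0),1)
    return c
cv2.imwrite('pics/m1.png',np.vstack([np.hstack([crop(b,355,260),crop(a,320,190)]),np.hstack([crop(b,175,195,120,90+6*0),crop(a,215,265,120,90)])]))
```

```text
(no output)
```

View pics/m1.png

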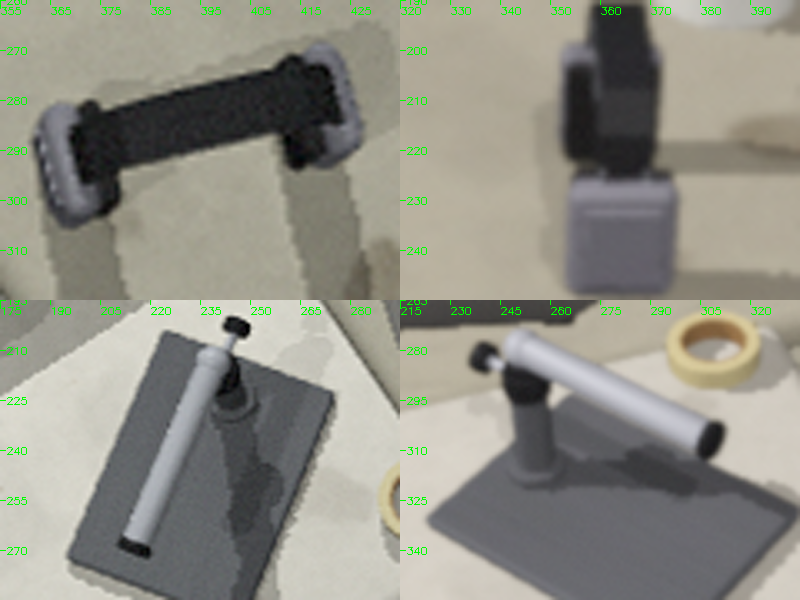

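Create fit.py:
```python
from h import *
from scipy.optimize import least_squares
a=load('side1');b=load('top1')
R=lambda t:np.array([[np.cos(t),-np.sin(t),0],[np.sin(t),np.cos(t),0],[0,0,1]])
def f(p,obs):
    r=[]
    for s,X,u in obs(p): r.append(proj(s,np.array([p[0],p[1],0])+R(p[2])@X)-u)
    return np.ravel(r)
for c,d in (((225.4,204.6),(274.9,224.1)),): print(onz(b,c,.012),onz(b,d,.012),onz(b,(196,272),.012),onz(a,(223.4,331),.012),onz(a,(266,292),.012),onz(a,(334.1,329.5),.012))
cap=tri(a,(308.3,307),b,(215.5,269.1)); oth=tri(a,(249.5,278.5),b,(239.5,210.6)); print('cap',cap,'far',oth)
# ear
bc=onz(b,(395,284),.122); print('ear',bc, [onz(b,u,.122) for u in ((376.4,289.4),(413.4,279))],onz(a,(353.6,248),0),onz(a,(374.4,248.6),0))
print('band tri', tri(a,(362,192),b,(395,284)))
```

```bash
python3 fit.py
```

```text
[0.6865432  0.14045131] [0.62424881 0.01241286] [0.5110657  0.22222506] [0.68563071 0.14954266] [0.6277673  0.01225481] [0.45113369 0.10337738]
cap [0.4958836  0.15293134 0.11772319] far [0.6360663  0.08989769 0.11808258]
ear [ 0.42982011 -0.2712277 ] [array([ 0.42006451, -0.22605686]), array([ 0.43869532, -0.31601484])] [ 0.44847785 -0.20891633] [ 0.39400436 -0.21568501]
band tri [ 0.43296868 -0.26915497  0.13691059]
```

Create to.py:
```python
import sys; from h import *
from scipy.spatial.transform import Rotation as Ro
# usage: to.py x y z yaw_of_tool_y_deg : prints delta in tool axes
x,y,z,yaw=map(float,sys.argv[1:5]); s=env.get_state(); T=s['tcp_rot']
d=T.T@(np.array([x,y,z])-s['position']); t=np.radians(yaw); Y=np.array([np.cos(t),np.sin(t),0]);Z=np.array([0,0,-1.]);G=np.c_[np.cross(Y,Z),Y,Z]
print('delta',d.round(4),'rot',Ro.from_matrix(T.T@G).as_rotvec().round(4),'ft',np.round(s['ft_force'],2),'t',s['time_s'])
```

```text
(no output)
```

>>> run_rows(
  offsets=[
    [[-0.19,-0.26,-0.02],[0,0,0]],
    [[-0.19,-0.26,-0.02],[0,0,0]],
    [[-0.19,-0.26,-0.02],[0,0,0]],
    [[-0.19,-0.26,-0.02],[0,0,0]],
    [[-0.19,-0.26,-0.02],[0,0,0]],
    [[-0.19,-0.26,-0.02],[0,0,0]],
    [[-0.19,-0.26,-0.02],[0,0,0]],
    [[-0.19,-0.26,-0.02],[0,0,0]],
  ],
  aperture=0.085,
)

```text
time_s: 0.77
position: [0.2423, 0.1841, 0.2593]
tcp_rot: [[-0.97, 0.243, 0.0], [0.243, 0.97, -0.001], [-0.0, -0.001, -1.0]]
ft_force: [-0.1, 0.9, 0.3]
width: 0.0852
grip_force: 0.0
```

>>> run_rows(
  offsets=[
    [[-0.19,-0.26,0],[0,0,0.1]],
    [[-0.19,-0.26,0],[0,0,0.2]],
    [[-0.19,-0.26,0],[0,0,0.3]],
    [[-0.19,-0.26,0],[0,0,0.4]],
    [[-0.19,-0.26,0],[0,0,0.5]],
    [[-0.19,-0.26,0],[0,0,0.6]],
    [[-0.19,-0.26,0],[0,0,0.7]],
    [[-0.19,-0.26,0],[0,0,0.8]],
  ],
)

```text
time_s: 1.43
position: [0.3642, -0.1147, 0.2591]
tcp_rot: [[-0.495, 0.869, 0.0], [0.869, 0.495, -0.001], [-0.001, -0.0, -1.0]]
ft_force: [0.7, 1.2, 0.9]
width: 0.0847
grip_force: 0.0
```

```bash
python3 to.py 0.41 -0.26 0.26 10
```

```text
delta [-0.1489 -0.0322 -0.0008] rot [0.     0.0006 0.3437] ft [0.7  1.19 0.9 ] t 1.4333
```

>>> run_rows(
  offsets=[
    [[-0.149,-0.032,0],[0,0,0.1]],
    [[-0.149,-0.032,0],[0,0,0.2]],
    [[-0.149,-0.032,0],[0,0,0.34]],
    [[-0.149,-0.032,0],[0,0,0.34]],
    [[-0.149,-0.032,0],[0,0,0.34]],
    [[-0.149,-0.032,0],[0,0,0.34]],
    [[-0.149,-0.032,0],[0,0,0.34]],
  ],
)

```text
time_s: 2.02
position: [0.4103, -0.2558, 0.2587]
tcp_rot: [[-0.185, 0.983, -0.002], [0.983, 0.185, 0.001], [0.002, -0.001, -1.0]]
ft_force: [0.1, 1.1, -0.3]
width: 0.0847
grip_force: 0.0
```

Run:
```python
from h import *
s=snap('wrist','w1.png'); print(np.linalg.inv(s['camera_from_world'])[:3].round(3)); print(proj(s,np.array([.43,-.27,.122])),s['K'][0])
```

```text
[[ 0.983 -0.176 -0.05   0.397]
 [ 0.182  0.944  0.276 -0.184]
 [-0.001 -0.28   0.96   0.394]]
[344.6128948  257.62540472] [410.61873979   0.         319.95433655]
```

View pics/w1.png

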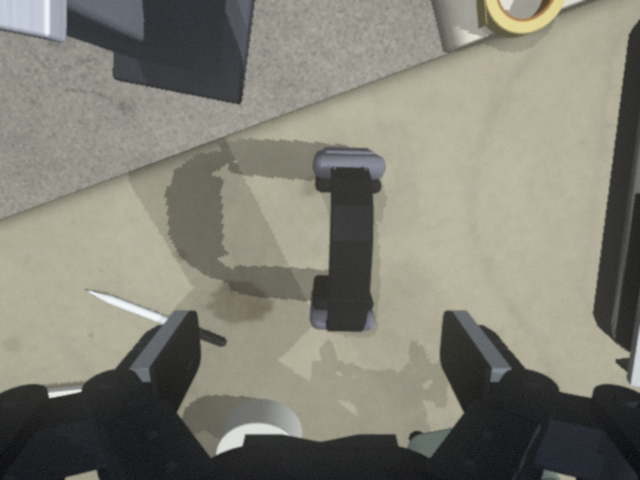

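The band runs along about col 351 (edges 331–373 at row 200, 331–369 at row 290), and the cups' outer edges are at rows 148 and 330. The tape roll is at the top right, well away.

Run:
```python
from h import *
w=load('w1');b=load('top1')
L=[onz(w,u,.122) for u in ((331,200),(331,290),(373,200),(369,290))]
print(np.round(L,4)); m=(L[0]+L[2])/2; n=(L[1]+L[3])/2; d=m-n; print('yaw',np.degrees(np.arctan2(-d[0],d[1])),m,n,'width',np.linalg.norm(L[0]-L[2]),np.linalg.norm(L[1]-L[3]))
for z in(.05,.065): c=[onz(w,u,z) for u in((349,148),(343,330))]; print(z,c,np.linalg.norm(c[0]-c[1]),(c[0]+c[1])/2)
# top view band ctr vs wrist line: height at which they agree in x
for z in (.1,.122,.14): 
  print(z,onz(b,(395,284),z), onz(w,(351,257),z))
print(tri(b,(395,284),w,(351,257)), proj(b,[.4335,-.27,.122]))
# wrist-vs-top triangulation of cup outer ends
print(tri(b,(367,292.),w,(349,152)),tri(b,(425,281),w,(343,326)))
```

```bash
python3 to.py 0.4335 -0.270 0.2 10.5
```

```text
[[ 0.4129 -0.2318]
 [ 0.4253 -0.2957]
 [ 0.4406 -0.2267]
 [ 0.452  -0.2907]]
yaw 10.509734828881998 [ 0.42676992 -0.22923502] [ 0.43863152 -0.29317387] width 0.028137473193931995 0.027144568809194875
0.05 [array([ 0.42349436, -0.19954262]), array([ 0.4514162 , -0.36260569])] 0.165436372791802 [ 0.43745528 -0.28107415]
0.065 [array([ 0.42233383, -0.19886283]), array([ 0.44903829, -0.35481642])] 0.15822341126601208 [ 0.43568606 -0.27683962]
0.1 [ 0.43271438 -0.27442937] [ 0.43731325 -0.27559146]
0.122 [ 0.42982011 -0.2712277 ] [ 0.43428778 -0.26873495]
0.14 [ 0.42745206 -0.26860815] [ 0.43181239 -0.26312507]
[ 0.433401   -0.27339706  0.10702848] [394.33339878 282.4997379 ]
[ 0.41444834 -0.20012904  0.14139909] [ 0.44414122 -0.35641533  0.0545696 ]
delta [-0.0187  0.0201  0.0589] rot [-0.0009 -0.0012  0.0036] ft [0.75 1.04 0.61] t 2.0667
```

>>> run_rows(
  offsets=[
    [[-0.022,0.02,0.02],[0,0,0]],
    [[-0.022,0.02,0.04],[0,0,0]],
    [[-0.022,0.02,0.06],[0,0,0]],
    [[-0.022,0.02,0.08],[0,0,0]],
    [[-0.022,0.02,0.1],[0,0,0]],
    [[-0.022,0.02,0.1],[0,0,0]],
    [[-0.022,0.02,0.1],[0,0,0]],
  ],
  aperture=0.085,
  force=25,
)

```text
time_s: 2.65
position: [0.4339, -0.2727, 0.159]
tcp_rot: [[-0.187, 0.982, -0.002], [0.982, 0.187, 0.001], [0.002, -0.002, -1.0]]
ft_force: [0.2, 0.3, 1.1]
width: 0.0849
grip_force: 0.0
```

```bash
python3 to.py 0.4335 -0.273 0.112 10.5
```

Run:
```python
from h import *
s=snap('wrist','w2.png')
a=snap('side','s2.png')
w=s['pixels'][:,:,::-1]; c=a['pixels'][140:280,300:440,::-1]
cv2.imwrite('pics/m2.png',np.hstack([cv2.resize(w,(480,360)),cv2.resize(c,(320,360))]))
```

```text
delta [-0.0004 -0.0004  0.047 ] rot [-0.0018 -0.0018  0.0046] ft [0.21 0.29 1.05] t 2.65
```

View pics/m2.png

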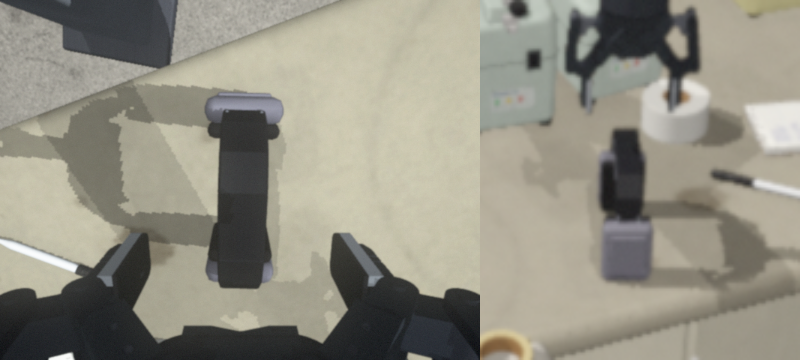

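The band is centred between the open fingers (col 243 of the scaled view, fingers at 149 and 332) and is square to them. I'll check its height from the two wrist places.

Run:
```python
from h import *
w1=load('w1');w2=load('w2')
def edge(s,z): 
    # predicted vs seen band edges: dark columns in rows around the band's middle
    r=int(proj(s,[.4335,-.273,.122])[1]); g=s['pixels'][r-20:r+20].mean(2).mean(0)
    c=int(proj(s,[.4335,-.273,.122])[0]); d=np.where(g[c-50:c+50]<75)[0]+c-50; 
    return r,d.min(),d.max()+1
E1=edge(w1,0);E2=edge(w2,0);print(E1,E2)
# depth from band width 30 mm
for s,e in((w1,E1),(w2,E2)):
    dep=s['K'][0,0]*.030/(e[2]-e[1]); C=np.linalg.inv(s['camera_from_world']); ray=np.linalg.inv(s['K'])@[(e[1]+e[2])/2,e[0],1]; p=C@np.append(np.array([1,-1,-1])*ray*dep,1); print(p[:3].round(4))
# depth from ratio of the two widths and the 0.0997 m descent
for u1,u2 in(((349,148),(325,127)),((351,168),(325,148)),((348,330),(321,383))): print(tri(w1,u1,w2,u2).round(4))
```

```text
(262, np.int64(330), np.int64(371)) (291, np.int64(291), np.int64(355))
[ 0.4364 -0.2764  0.1097]
[ 0.4355 -0.2752  0.1161]
[ 0.4243 -0.2018  0.0292]
[ 0.4249 -0.2121  0.0865]
[ 0.4465 -0.3352  0.1009]
```

>>> run_rows(
  offsets=[
    [[-0.001,0.001,0.015],[0,0,0]],
    [[-0.001,0.001,0.03],[0,0,0]],
    [[-0.001,0.001,0.04],[0,0,0]],
    [[-0.001,0.001,0.047],[0,0,0]],
    [[-0.001,0.001,0.047],[0,0,0]],
    [[-0.001,0.001,0.047],[0,0,0]],
  ],
)

```text
time_s: 3.25
position: [0.436, -0.2752, 0.1127]
tcp_rot: [[-0.185, 0.983, 0.0], [0.983, 0.185, -0.0], [-0.0, 0.0, -1.0]]
ft_force: [-0.5, -0.2, 0.6]
width: 0.0848
grip_force: 0.0
```

>>> run_rows(
  offsets=[
    [[0,0,0],[0,0,0]],
    [[0,0,0],[0,0,0]],
    [[0,0,0],[0,0,0]],
    [[0,0,0],[0,0,0]],
    [[0,0,0],[0,0,0]],
    [[0,0,0],[0,0,0]],
    [[0,0,0],[0,0,0]],
    [[0,0,0],[0,0,0]],
  ],
  aperture=0.01,
  force=25,
)

```text
time_s: 3.92
position: [0.436, -0.2754, 0.1128]
tcp_rot: [[-0.185, 0.983, 0.001], [0.983, 0.185, -0.001], [-0.001, 0.0, -1.0]]
ft_force: [-0.5, 0.3, 5.0]
width: 0.0296
grip_force: 25.8
```

>>> run_rows(
  offsets=[
    [[0,0,0],[0,0,0]],
    [[0,0,0],[0,0,0]],
    [[0,0,0],[0,0,0]],
    [[0,0,0],[0,0,0]],
  ],
)

```text
time_s: 4.25
position: [0.436, -0.2754, 0.1128]
tcp_rot: [[-0.185, 0.983, 0.001], [0.983, 0.185, -0.001], [-0.001, 0.0, -1.0]]
ft_force: [-2.4, 0.9, 4.9]
width: 0.0293
grip_force: 25.9
```

>>> run_rows(
  offsets=[
    [[0,0,-0.005],[0,0,0]],
    [[0,0,-0.02],[0,0,0]],
    [[0,0,-0.045],[0,0,0]],
    [[0,0,-0.075],[0,0,0]],
    [[0,0,-0.105],[0,0,0]],
    [[0,0,-0.135],[0,0,0]],
    [[0,0,-0.16],[0,0,0]],
    [[0,0,-0.18],[0,0,0]],
  ],
)

```text
time_s: 4.92
position: [0.436, -0.275, 0.2941]
tcp_rot: [[-0.185, 0.983, 0.001], [0.983, 0.185, -0.0], [-0.0, 0.001, -1.0]]
ft_force: [0.2, -0.3, -1.7]
width: 0.0294
grip_force: 25.4
```

```bash
python3 to.py 0.46 0.0 0.293 -8; python3 to.py 0.553 0.127 0.293 -24.5
```

```text
delta [0.2659 0.0745 0.0011] rot [1.000e-03 3.000e-04 3.257e-01] ft [ 0.17 -0.3  -1.71] t 4.9167
delta [0.3735 0.1894 0.0011] rot [1.100e-03 2.000e-04 6.137e-01] ft [ 0.17 -0.3  -1.71] t 4.9167
```

>>> run_rows(
  offsets=[
    [[0.015,0.005,0],[0,0,0.02]],
    [[0.045,0.015,0],[0,0,0.06]],
    [[0.08,0.025,0],[0,0,0.1]],
    [[0.115,0.035,0],[0,0,0.15]],
    [[0.15,0.045,0],[0,0,0.2]],
    [[0.185,0.055,0],[0,0,0.25]],
    [[0.22,0.065,0],[0,0,0.3]],
    [[0.25,0.072,0],[0,0,0.326]],
  ],
)

```text
time_s: 5.58
position: [0.4599, -0.0138, 0.2917]
tcp_rot: [[0.141, 0.99, -0.001], [0.99, -0.141, 0.001], [0.001, -0.001, -1.0]]
ft_force: [0.4, -0.2, -2.4]
width: 0.0294
grip_force: 25.4
```

>>> run_rows(
  offsets=[
    [[0.012,0,0],[0,0,0]],
    [[0.016,0,0],[0,0,0]],
  ],
)

```text
time_s: 5.75
position: [0.4622, 0.0022, 0.2916]
tcp_rot: [[0.135, 0.991, -0.002], [0.991, -0.135, 0.001], [0.001, -0.002, -1.0]]
ft_force: [0.2, -0.7, -1.5]
width: 0.0297
grip_force: 25.6
```

```bash
python3 to.py 0.553 0.127 0.293 -24.5
```

Run:
```python
from h import *
s=snap('wrist','w3.png'); a=snap('side','s3.png');b=snap('top','t3.png')
cv2.imwrite('pics/m3.png',np.hstack([cv2.resize(s['pixels'][:,:,::-1],(400,300)),cv2.resize(b['pixels'][180:330,180:380,::-1],(400,300))]))
```

```text
delta [ 0.136   0.0731 -0.0014] rot [-0.0018 -0.0003  0.2918] ft [ 0.16 -0.68 -1.53] t 5.75
```

View pics/m3.png

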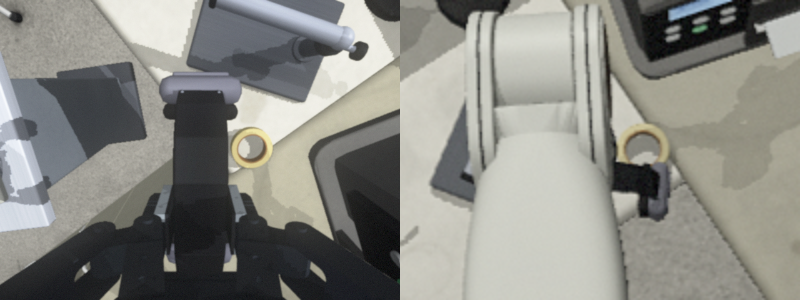

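The ear defenders are held square. In the wrist view the bar runs from the cap at about (339,6) to the ring at about (552,61).

Run:
```python
from h import *
w=load('w3');a=load('side1');b=load('top1')
for c in ([.4959,.1529,.1177],[.6361,.0899,.1181]): print(proj(w,c))
print(tri(w,(552,61),b,(239.5,210.6)),tri(w,(552,61),a,(249.5,278.5)))
print(tri(w,(339,6),b,(215.5,269.1)),tri(w,(339,6),a,(308.3,307)))
```

```text
[340.35230462  -4.30006908]
[551.70380435  65.31426688]
[0.63846181 0.09151442 0.11350895] [0.63447519 0.09264244 0.12055542]
[0.49698394 0.15292995 0.1053968 ] [0.4959528  0.14811728 0.11302666]
```

>>> run_rows(
  offsets=[
    [[0.015,0.008,0],[0,0,0.04]],
    [[0.035,0.02,0],[0,0,0.09]],
    [[0.06,0.033,0],[0,0,0.14]],
    [[0.085,0.046,0],[0,0,0.19]],
    [[0.105,0.057,0],[0,0,0.24]],
    [[0.12,0.066,0],[0,0,0.292]],
    [[0.13,0.071,0],[0,0,0.292]],
    [[0.136,0.073,0],[0,0,0.292]],
  ],
)

```text
time_s: 6.57
position: [0.5547, 0.1237, 0.2915]
tcp_rot: [[0.419, 0.908, -0.001], [0.908, -0.419, -0.0], [-0.001, -0.001, -1.0]]
ft_force: [0.2, 0.2, -2.5]
width: 0.0294
grip_force: 25.5
```

>>> run_rows(
  offsets=[
    [[0,0,0],[0,0,0]],
    [[0,0,0],[0,0,0]],
    [[0,0,0],[0,0,0]],
  ],
)

```text
time_s: 6.82
position: [0.5534, 0.1231, 0.2925]
tcp_rot: [[0.419, 0.908, -0.0], [0.908, -0.419, -0.0], [-0.001, -0.0, -1.0]]
ft_force: [0.3, 0.4, -1.8]
width: 0.0294
grip_force: 25.5
```

```bash
python3 to.py 0.553 0.127 0.293 -24.5
```

Run:
```python
from h import *
s=snap('wrist','w4.png'); a=snap('side','s4.png');b=snap('top','t4.png')
cv2.imwrite('pics/m4.png',np.hstack([cv2.resize(s['pixels'][:,:,::-1],(400,300)),cv2.resize(a['pixels'][210:390,180:420,::-1],(400,300),interpolation=cv2.INTER_CUBIC)]))
```

```text
delta [ 0.0034 -0.002  -0.0005] rot [-0.0001  0.0006 -0.0052] ft [ 0.34  0.4  -1.8 ] t 6.8167
```

View pics/m4.png

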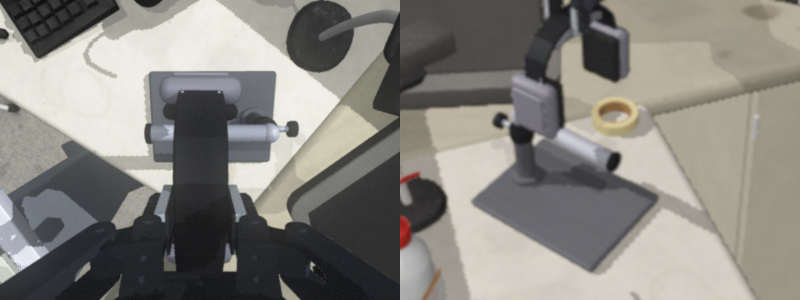

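The bar runs horizontally in the wrist view along row 213, from the cap at col 240 to the ring at col 435, so the band is square above it. The side view shows the cup still above the bar.

Run:
```python
from h import *
w=load('w4'); 
for z in (.113,.118,.125):
    c=onz(w,(235,213),z); f=onz(w,(435,211),z); d=(f-c)/np.linalg.norm(f-c); print(z,c,f,np.linalg.norm(f-c),np.degrees(np.arctan2(d[1],d[0])),'origin',c+.066*d)
pc=[onz(w,(u/.625,v/.625),.012) for u,v in((148,71),(276,71),(276,161),(152,161))]
print(np.round(pc,4)); m=np.mean(pc,0);t=np.radians(-24.5);print(m-.02*np.array([np.cos(t),np.sin(t)]))
```

```text
0.113 [0.49381511 0.15544066] [0.63628751 0.09094328] 0.15639148542992978 -24.35630408275792 origin [0.55394101 0.12822161]
0.118 [0.49523376 0.15598702] [0.63544254 0.09251439] 0.15390671027350855 -24.35630408275791 origin [0.55535966 0.12876797]
0.125 [0.49721988 0.15675193] [0.63425957 0.09471394] 0.15042802505451883 -24.35630408275791 origin [0.55734577 0.12953288]
[[0.5133 0.2302]
 [0.6927 0.1467]
 [0.642  0.0086]
 [0.45   0.0978]]
[0.55630738 0.12912481]
```

>>> run_rows(
  offsets=[
    [[0.005,0,0],[0,0,0]],
    [[0.005,0,0.015],[0,0,0]],
    [[0.005,0,0.035],[0,0,0]],
    [[0.005,0,0.055],[0,0,0]],
    [[0.005,0,0.072],[0,0,0]],
    [[0.005,0,0.084],[0,0,0]],
    [[0.005,0,0.09],[0,0,0]],
    [[0.005,0,0.09],[0,0,0]],
  ],
)

```text
time_s: 7.63
position: [0.555, 0.1286, 0.2008]
tcp_rot: [[0.419, 0.908, -0.003], [0.908, -0.419, -0.001], [-0.002, -0.003, -1.0]]
ft_force: [-0.2, -0.1, -2.3]
width: 0.0292
grip_force: 25.5
```

>>> run_rows(
  offsets=[
    [[0,0,0.004],[0,0,0]],
    [[0,0,0.008],[0,0,0]],
    [[0,0,0.012],[0,0,0]],
    [[0,0,0.016],[0,0,0]],
    [[0,0,0.016],[0,0,0]],
  ],
)

```text
time_s: 8.05
position: [0.5556, 0.1286, 0.1856]
tcp_rot: [[0.419, 0.908, -0.001], [0.908, -0.419, -0.0], [-0.001, -0.001, -1.0]]
ft_force: [0.7, 1.0, -0.8]
width: 0.0294
grip_force: 25.5
```

>>> run_rows(
  offsets=[
    [[0,0,0.004],[0,0,0]],
    [[0,0,0.008],[0,0,0]],
    [[0,0,0.012],[0,0,0]],
    [[0,0,0.016],[0,0,0]],
    [[0,0,0.016],[0,0,0]],
  ],
)

```text
time_s: 8.47
position: [0.5553, 0.1286, 0.1691]
tcp_rot: [[0.419, 0.908, -0.002], [0.908, -0.419, -0.0], [-0.001, -0.002, -1.0]]
ft_force: [-0.6, -0.3, -1.8]
width: 0.0295
grip_force: 25.5
```

Run:
```python
from h import *
s=snap('wrist','w5.png'); a=snap('side','s5.png')
cv2.imwrite('pics/m5.png',np.hstack([cv2.resize(s['pixels'][:,:,::-1],(400,300)),cv2.resize(a['pixels'][230:380,180:380,::-1],(400,300),interpolation=cv2.INTER_CUBIC)]))
```

```text
(no output)
```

View pics/m5.png

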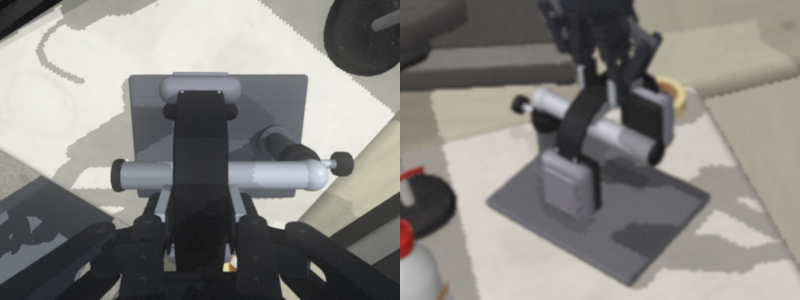

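The cups straddle the bar in both views and nothing touches yet, so I'll keep lowering gently.

>>> run_rows(
  offsets=[
    [[0,0,0.0015],[0,0,0]],
    [[0,0,0.003],[0,0,0]],
    [[0,0,0.0045],[0,0,0]],
    [[0,0,0.006],[0,0,0]],
    [[0,0,0.0075],[0,0,0]],
    [[0,0,0.009],[0,0,0]],
    [[0,0,0.0105],[0,0,0]],
    [[0,0,0.0105],[0,0,0]],
  ],
  only="pos|ft",
)

```text
position: [0.5557, 0.1287, 0.1594]
ft_force: [-0.7, -0.8, -2.6]
```

>>> run_rows(
  offsets=[
    [[0,0,0.001],[0,0,0]],
    [[0,0,0.002],[0,0,0]],
    [[0,0,0.003],[0,0,0]],
    [[0,0,0.004],[0,0,0]],
    [[0,0,0.004],[0,0,0]],
  ],
  only="pos|ft",
)

```text
position: [0.5558, 0.1287, 0.1556]
ft_force: [-0.3, 0.1, -2.4]
```

>>> run_rows(
  offsets=[
    [[0,0,0.001],[0,0,0]],
    [[0,0,0.002],[0,0,0]],
    [[0,0,0.002],[0,0,0]],
    [[0,0,0.002],[0,0,0]],
  ],
  only="pos|ft",
)

```text
position: [0.5559, 0.1287, 0.1537]
ft_force: [-0.5, 0.2, -2.8]
```

>>> run_rows(
  offsets=[
    [[0,0,0.001],[0,0,0]],
    [[0,0,0.002],[0,0,0]],
    [[0,0,0.003],[0,0,0]],
    [[0,0,0.003],[0,0,0]],
  ],
  only="pos|ft",
)

```text
position: [0.5558, 0.1287, 0.1505]
ft_force: [0.3, -0.7, -1.9]
```

>>> run_rows(
  offsets=[
    [[0,0,0.001],[0,0,0]],
    [[0,0,0.002],[0,0,0]],
    [[0,0,0.003],[0,0,0]],
    [[0,0,0.003],[0,0,0]],
  ],
  only="pos|ft",
)

```text
position: [0.5558, 0.1287, 0.1475]
ft_force: [-0.1, -0.8, -1.7]
```

>>> run_rows(
  offsets=[
    [[0,0,0.001],[0,0,0]],
    [[0,0,0.002],[0,0,0]],
    [[0,0,0.002],[0,0,0]],
    [[0,0,0.002],[0,0,0]],
  ],
  only="pos|ft",
)

```text
position: [0.5559, 0.1287, 0.1457]
ft_force: [-1.0, 0.6, -2.3]
```

>>> run_rows(
  offsets=[
    [[0,0,0.001],[0,0,0]],
    [[0,0,0.002],[0,0,0]],
    [[0,0,0.002],[0,0,0]],
    [[0,0,0.002],[0,0,0]],
  ],
  only="pos|ft",
)

```text
position: [0.5559, 0.1287, 0.1437]
ft_force: [-0.7, 0.1, -1.9]
```

>>> run_rows(
  offsets=[
    [[0,0,0.001],[0,0,0]],
    [[0,0,0.0015],[0,0,0]],
    [[0,0,0.0015],[0,0,0]],
  ],
  only="pos|ft",
)

```text
position: [0.5561, 0.1287, 0.1424]
ft_force: [1.0, -0.3, -0.8]
```

>>> run_rows(
  offsets=[
    [[0,0,0.001],[0,0,0]],
    [[0,0,0.0015],[0,0,0]],
    [[0,0,0.0015],[0,0,0]],
  ],
  only="pos|ft",
)

```text
position: [0.5561, 0.1288, 0.1413]
ft_force: [0.0, -0.6, 1.8]
```

Contact has begun at about 4 N. One small step more, then I'll hold and confirm.

>>> run_rows(
  offsets=[
    [[0,0,0.0008],[0,0,0]],
    [[0,0,0.0008],[0,0,0]],
    [[0,0,0.0008],[0,0,0]],
  ],
  only="pos|ft",
)

```text
position: [0.5562, 0.1288, 0.1405]
ft_force: [-1.4, -0.3, 3.8]
```

>>> run_rows(
  offsets=[
    [[0,0,0],[0,0,0]],
    [[0,0,0],[0,0,0]],
  ],
  only="pos|ft",
)

```text
position: [0.5561, 0.1287, 0.1403]
ft_force: [-1.4, 0.0, 4.6]
```

>>> run_rows(
  offsets=[
    [[0,0,-0.001],[0,0,0]],
    [[0,0,-0.0015],[0,0,0]],
    [[0,0,-0.0015],[0,0,0]],
  ],
  only="pos|ft",
)

```text
position: [0.5561, 0.1288, 0.1414]
ft_force: [0.8, 1.2, 1.7]
```

>>> run_rows(
  offsets=[
    [[0,0,0],[0,0,0]],
    [[0,0,0],[0,0,0]],
    [[0,0,0],[0,0,0]],
    [[0,0,0],[0,0,0]],
    [[0,0,0],[0,0,0]],
    [[0,0,0],[0,0,0]],
  ],
  aperture=0.06,
)

```text
time_s: 12.98
position: [0.5559, 0.1287, 0.1414]
tcp_rot: [[0.419, 0.908, -0.0], [0.908, -0.419, -0.0], [-0.0, -0.0, -1.0]]
ft_force: [0.9, 0.5, -0.2]
width: 0.0601
grip_force: 0.0
```

Run:
```python
from h import *
s=snap('wrist','w6.png'); a=snap('side','s6.png')
cv2.imwrite('pics/m6.png',np.hstack([cv2.resize(s['pixels'][:,:,::-1],(400,300)),cv2.resize(a['pixels'][230:380,180:380,::-1],(400,300),interpolation=cv2.INTER_CUBIC)]))
```

```text
(no output)
```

View pics/m6.png

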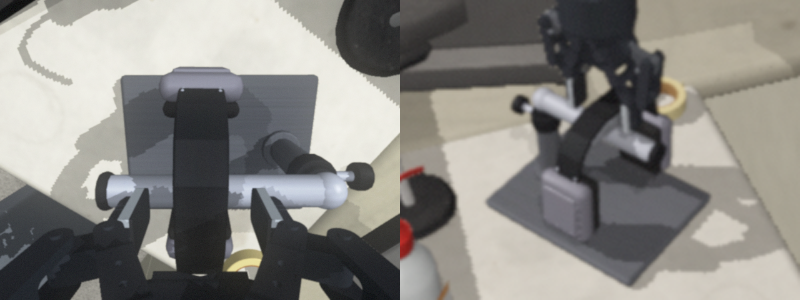

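The fingers are open on both sides of the band, and the band rests on the bar, square and upright. Now I'll retreat straight up.

>>> run_rows(
  offsets=[
    [[0,0,-0.008],[0,0,0]],
    [[0,0,-0.02],[0,0,0]],
    [[0,0,-0.04],[0,0,0]],
    [[0,0,-0.065],[0,0,0]],
    [[0,0,-0.09],[0,0,0]],
    [[0,0,-0.115],[0,0,0]],
    [[0,0,-0.13],[0,0,0]],
    [[0,0,-0.13],[0,0,0]],
  ],
)

```text
time_s: 13.75
position: [0.5579, 0.1292, 0.2766]
tcp_rot: [[0.419, 0.908, 0.009], [0.908, -0.419, 0.002], [0.005, 0.007, -1.0]]
ft_force: [0.4, 0.7, 0.2]
width: 0.0604
grip_force: 0.0
```

>>> run_rows(
  offsets=[
    [[0,0,0],[0,0,0]],
    [[0,0,0],[0,0,0]],
    [[0,0,0],[0,0,0]],
    [[0,0,0],[0,0,0]],
    [[0,0,0],[0,0,0]],
    [[0,0,0],[0,0,0]],
  ],
  only="ft",
)

```text
ft_force: [0.1, 0.3, -0.6]
```

Run:
```python
from h import *
s=snap('wrist','w7.png'); a=snap('side','s7.png')
cv2.imwrite('pics/m7.png',np.hstack([cv2.resize(s['pixels'][:,:,::-1],(400,300)),cv2.resize(a['pixels'][230:380,180:380,::-1],(400,300),interpolation=cv2.INTER_CUBIC)]))
```

```text
(no output)
```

View pics/m7.png

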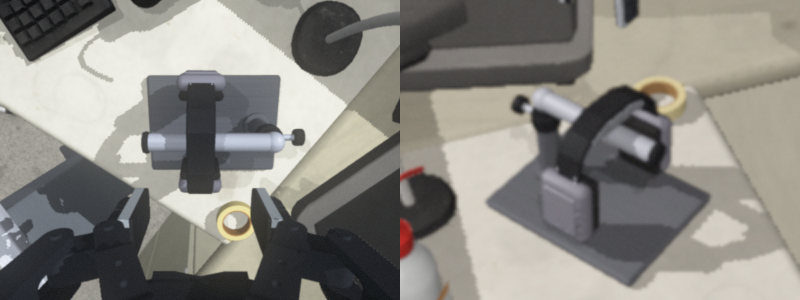

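The ear defenders hang upright and square at mid-bar (wrist view: band at col 201, bar from 145 to 283), and the gripper is clear.

```bash
python3 -c "
from bench import env
print(env.job_done())"
```

```text
the job is handed in; nothing more can be done
None
```

The ear defenders hang upright and square on the middle of the bar, lowered with about 6 N and then released; the arm is clear, no other objects were touched, and the job was handed in at about 14 s (the verdict was not shown).

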